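# Check the travel of a dosing hand lever

## Task

Check the dosing handpiece before work: with the backs of your fingers push its red hand lever in towards the black grip bar until it meets its stop short of the bar, hold it there for a second without forcing it, and let it spring fully back out. Then log the check by pressing the green button on the steel check box all the way down and letting it go. Grasp nothing, never touch the grip bar or press the red button, press the green one only while the lever is out, and leave everything loose where it is.

Things in the scene. Friction and masses are not known exactly. Their poses are not given: they have to be found in the camera images.
- stand: dosing handpiece on its bench stand, fixed: steel foot 130 x 110 x 12 mm, column 38 mm in diameter, aluminium head 85 x 60 mm with its top 165 mm above the table. Origin: centre of the foot's underside. x axis: from the lever to the grip bar, square to the bar (the way the lever is pushed); y axis: along the bar from the head to its free end; z up
- grip_bar: fixed black rubber grip bar, horizontal, 22 mm in diameter (ribs 25 mm), 150 mm long, its axis 140 mm above the table. Origin: on the axis where the bar leaves the head; it runs along its own +y, which is the stand's y
- lever (a joint): red hand lever on an upright hinge pin in the head, in rad: 0 = sprung out at rest, 0.36 = against its built-in stop, where the blade lies parallel to the grip bar with a clear gap of 10 mm. Hinge pin at x = -25.5 mm, y = 20 mm in the stand's frame. A return spring pushes it out: about 4 N at the press point at rest, rising to about 9 N at the stop
- lever_press (a point): where to push: on the outer face of the red blade (away from the bar), 105 mm from the hinge, at mid-height, 140 mm above the table; moves with the lever, about 37 mm from rest to the stop. The blade is 24 mm tall and 9 mm thick. x axis: square to the blade, into it; y axis: towards the ball end; z up
- lever_ball (a point): centre of the black ball, 26 mm in diameter, on the lever's end, 150 mm from the hinge; the red blade runs from 10 to 145 mm from the hinge. At rest the blade leans 0.36 rad away from the bar
- check_box: fixed steel check box, 120 x 160 mm, top 60 mm above the table, carrying a green and a red push button along its edge that faces the robot, 80 mm apart, and lamps and a black knob (dummies) behind them. Origin: centre of its underside; the green button is at x = -22 mm, y = +40 mm in its frame, the red one at y = -40 mm
- green_button (a joint): green push button, travel in m: 0 = up, 0.006 = fully down, which takes about 5 N; springs back
- green_button_top (a point): centre of the green button's top face, 32 mm diameter; press straight down
- red_button (a joint): red push button of the same make, travel in m; not to be pressed
- red_button_top (a point): centre of the red button's top face
- jar: bystander, loose: closed glass jar, 54 mm diameter, 70 mm tall, under the grip bar; origin: centre of its underside
- wrench: bystander, loose: steel wrench, 140 mm long, lying beside the stand; origin: middle
- colour_bottle: bystander, loose: orange bottle with black cap, 48 mm diameter, 100 mm tall, behind the check box; origin: centre of its underside
- mould: bystander, loose: clear chocolate mould filled with brown squares, 100 x 170 x 20 mm, lying flat near the robot; origin: centre of its underside
- measure_cup: bystander, loose: aluminium cup, 72 mm across, 80 mm tall; origin: centre of its underside
- spatula: bystander, loose: spatula, 240 mm long, lying beyond the stand; origin: middle
- bowl: bystander, loose: small steel bowl, 120 mm across, 50 mm tall; origin: centre of its underside

How it is judged:
By the outcome, as a careful person would: the job done as asked, in the order asked, and still so for the second after the job is handed in, with the robot touching nothing.
It also fails if it takes over 48 s, if anything falls off the work surface, if the arm or the gripper's body presses on something with over 40 N, if the wrist force passes 120 N, or if a joint passes its speed limit or range.

## Robot

A 6-joint arm with a two-finger parallel gripper is mounted at the origin on the work surface. World frame = base frame: x ahead of the robot, y to its left, z up, the work surface at z = 0. Lengths are in m, angles in degrees, forces in N, time in s.
With the tool pointing down it reaches from about 0.375 to 0.9 m from the base axis. Payload 3.1 kg.
Tool frame: the origin (TCP) lies at the very end of the fingers, on their centre line; the grasp point (between the pads) lies 19 mm behind it; z points along the fingers, y is the direction in which the jaws open and shut (so a half turn about z gives the same grasp; the last joint's range is limited). The gripper opens to 87 mm and grips with 3 to 60 N. Pads are 19 mm wide; open, the fingers measure 117 mm over their backs; the gripper's body (75 mm by 190 mm) begins 51 mm behind the grasp point.
Start: joints at [59.272, 30.224, 82.088, -0, 67.689, -10.227], TCP at [0.219, 0.585, 0.223] pointing down, gripper open.
Joint ranges: [-176.69, 176.69], [-43.24, 126.21], [12.49, 139.97], [-82, 262], [0, 151.66], [-163.58, 163.58]. Speed limits (degrees/s): [159.86, 159.86, 180, 180, 180, 180].

## Interface

Orientations are given as a 3x3 rotation matrix whose columns are the frame's x, y, z axes.
In Python, from rig import read_state, capture, hand_in gives the robot as it stands. The module is installed in compiled form; this text tells all that it offers.
- The arm moves only by the tool send_rows, never from a script. Its argument "moves" is one flat list of numbers, 7 for each row, row after row: the turn, a rotation vector about the world's x, y, z in degrees, then the shift along the world's x, y, z in cm, then the gripper's target within -1 to 1 (fully open at 1, half-way at 0, shut at -1). In form: [rx, ry, rz, tx, ty, tz, hand, rx, ry, rz, tx, ty, tz, hand, ...]. A call has 1 to 20 rows; each row shifts and turns the commanded pose from where the row before left it; what a row does not reach is not made up. A row lasts 1/10 s, in which the tool goes at most 50 mm and 8.59 degrees, less where a joint would pass 70% of its speed; a pose out of reach is approached as far as the arm can. A call with a gripper value outside its range is refused whole. The fingers move at their own pace and stop on an object; the grip force is fixed at half the most. Time passes only in rows, so rows that do not move let the fingers close. It gives the time, the measured TCP pose, the force and the opening at its end, in the units of the state.
- read_state(): the state, without advancing time (a new reading comes with each control period).
- capture(name): name is "side" or "top"; returns a dict with "pixels" (400x640x3 uint8, red, green, blue), "vertical_fov" (degrees; the focal length in pixels is half the picture's height over the tangent of half this angle, whatever the lens; pixels are square), "cx", "cy" (the principal point, pixels), "rvec" (rotation vector, rad) and "tvec" (3), from world to camera coordinates, as OpenCV has them. Camera axes: x right, y down, z forward; pixel columns grow to the right and rows downward; lengths in m; the calibration is good to about 2 mm. A picture is of the moment at which its call begins. There is no depth.
- hand_in(): hands the job in, once; it reports no verdict.
The state is a dict: "time_s": time; "joint_positions": joint angles; "qvel": joint speeds; "tau": joint torques, N m; "position": TCP position; "tcp_rot": TCP orientation; "force": force on the tool from outside, world axes, zero at the start; "moment": the same for the moment, N m; "opening": opening from 0.0 (shut) to 1.0 (fully open).
Only numpy, scipy, OpenCV 4.12 (cv2) and the standard library are available. Lean on these libraries where they do the work, as an engineer would, in place of code of your own. Each camera call takes 0.05 s, during which the arm holds its last target.

## Working session

There is one attempt and no reset: what is moved stays moved. The work goes in short steps, Python scripts to look and compute and a tool call to move; the robot and the scene stay as the last step left them, time stands still between calls to the robot, and variables do not carry over. Pictures are saved under pics/ and viewed, and the job is handed in when it is done.

Besides the shell and the picture viewer there is one more tool, called after "Emit:" by a JSON object that holds its "method" and its "body". send_rows: Moves the arm, as the interface text tells. Its arguments: {"type":"object","properties":{"moves":{"type":"array","items":{"type":"number"}}},"required":["moves"]}

```bash
mkdir -p pics
cat > h.py <<'E'
import numpy as np, cv2
from rig import read_state, capture, hand_in
def cam(n):
    c=capture(n); f=200/np.tan(np.radians(c["vertical_fov"])/2)
    K=np.array([[f,0,c["cx"]],[0,f,c["cy"]],[0,0,1.]])
    R=cv2.Rodrigues(np.array(c["rvec"],float))[0]; t=np.array(c["tvec"],float).ravel()
    return np.array(c["pixels"]),K,R,t
def onz(K,R,t,uv,z):
    d=R.T@np.linalg.inv(K)@np.array([uv[0],uv[1],1.]); o=-R.T@t
    return o+d*(z-o[2])/d[2]
def proj(K,R,t,p):
    q=K@(R@np.array(p,float)+t); return q[:2]/q[2]
def save(p,n,s=1): cv2.imwrite(n,cv2.resize(p[:,:,::-1],None,fx=s,fy=s,interpolation=cv2.INTER_CUBIC))
E
python3 - <<'E'
from h import *
for n in("side","top"):
    p,K,R,t=cam(n); save(p,f"pics/{n}1.png",1.25); print(n,K[0,0],K[:2,2],-R.T@t,R[2])
print(read_state())
E
```

```text
side 434.79514235582053 [320.70593814 202.957327  ] [ 0.19769989 -1.04887829  0.8194526 ] [ 0.29139948  0.79439918 -0.53293178]
top 422.1000048565733 [322.17122065 206.4080006 ] [ 0.52653668 -0.01346669  1.29147231] [ 0.05115362 -0.00130775 -0.99868994]
{'time_s': 0.1, 'joint_positions': array([ 5.92738017e+01,  3.02743487e+01,  8.21486375e+01, -1.53091590e-03,
        6.76900769e+01, -1.02267577e+01]), 'qvel': array([ 0.02311784, -0.14568948, -0.24424042, -0.11304241, -0.00263858,
       -0.09984443]), 'tau': array([ 4.59866460e-04, -4.40988529e+01, -1.77152520e+01,  6.35387376e-02,
        5.33596321e-02, -2.65731859e-05]), 'position': array([0.21850508, 0.58485504, 0.22166415]), 'tcp_rot': array([[-9.36679008e-01,  3.50187751e-01, -9.86992320e-04],
       [ 3.50188991e-01,  9.36677506e-01, -1.70893507e-03],
       [ 3.26045376e-04, -1.94635745e-03, -9.99998053e-01]]), 'force': array([ 0.13822436,  0.14592628, -0.5362196 ]), 'moment': array([0.00644322, 0.0084531 , 0.0408866 ]), 'opening': 0.9976547652306822}
```

```bash
ls pics
```

```text
side1.png
top1.png
```

View pics/side1.png

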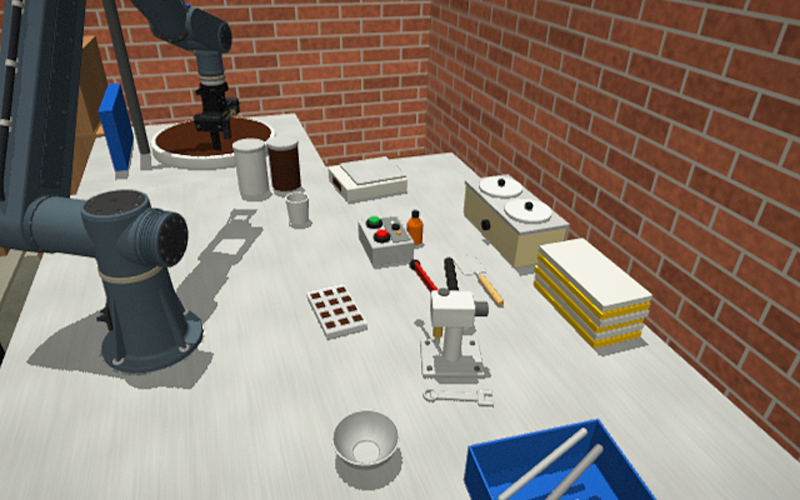

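View pics/top1.png

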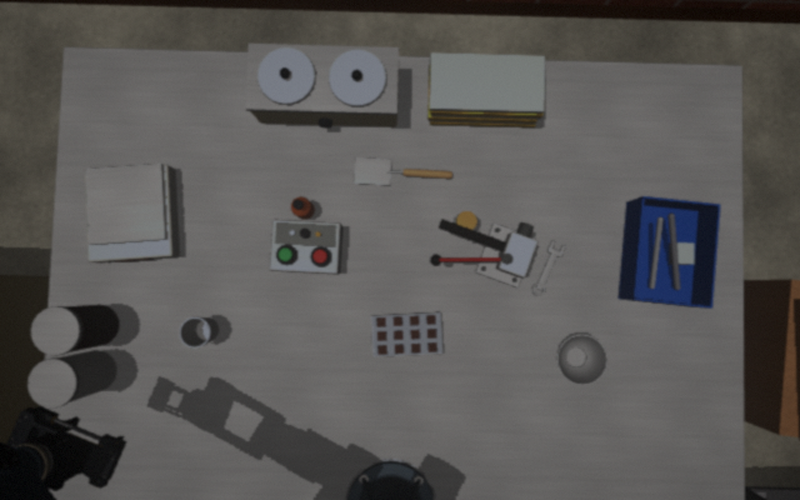

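The side and top views show the stand right of centre. In the top view (shown at 1.25x), the lever ball is near (435,260), the hinge near (507,258), the green button near (287,254) and the red one near (320,256). I'll measure these next.

Run:
```python
from h import *
p,K,R,t=cam("top")
q=cv2.convertScaleAbs(p,alpha=2.2)
hsv=cv2.cvtColor(q,cv2.COLOR_RGB2HSV);h,s,v=cv2.split(hsv)
red=(((h<8)|(h>172))&(s>150)&(v>60)).astype(np.uint8)
grn=((h>40)&(h<85)&(s>100)&(v>50)).astype(np.uint8)
def comps(m,n,z,roi):
    x0,y0,x1,y1=roi; mm=np.zeros_like(m);mm[y0:y1,x0:x1]=m[y0:y1,x0:x1]
    N,L,S,C=cv2.connectedComponentsWithStats(mm)
    for i in range(1,N):
        if S[i,4]>25: print(n,S[i],C[i].round(1),onz(K,R,t,C[i],z).round(4))
    return mm
comps(grn,"green",.07,(200,180,300,230)); comps(red,"red",.07,(200,180,290,230))
m=comps(red,"lever",.14,(335,190,430,225))
ys,xs=np.nonzero(m); pts=np.float32(np.c_[xs,ys]); vx,vy,x0,y0=cv2.fitLine(pts,cv2.DIST_HUBER,0,.01,.01).ravel()
pr=(pts-[x0,y0])@[vx,vy]
for e in(pr.min(),pr.max()): print("lever end",np.array([x0+e*vx,y0+e*vy]),onz(K,R,t,(x0+e*vx,y0+e*vy),.152))
cv2.imwrite("pics/topz.png",cv2.resize(q[140:250,330:460,::-1],None,fx=6,fy=5.4 and 6*0+5.4,interpolation=cv2.INTER_CUBIC) if 0 else cv2.resize(q[150:245,330:460,::-1],None,fx=6,fy=6,interpolation=cv2.INTER_CUBIC))
p,K,R,t=cam("side")
cv2.imwrite("pics/sidez.png",cv2.resize(p[195:310,320:420,::-1],None,fx=5,fy=5,interpolation=cv2.INTER_CUBIC))
cv2.imwrite("pics/sidez2.png",cv2.resize(p[155:225,270:360,::-1],None,fx=6,fy=6,interpolation=cv2.INTER_CUBIC))
```

```text
green [223 198  11  11  96] [227.8 203.1] [0.5913 0.2585 0.07  ]
red [251 200  10  10  84] [255.6 204.5] [0.5895 0.1779 0.07  ]
lever [352 207  48   2  93] [374.9 207.5] [ 0.5864 -0.159   0.14  ]
lever end [351.99554 207.75125] [ 0.58342819 -0.09564653  0.152     ]
lever end [398.99838 206.90909] [ 0.58911481 -0.22267914  0.152     ]
```

View pics/topz.png

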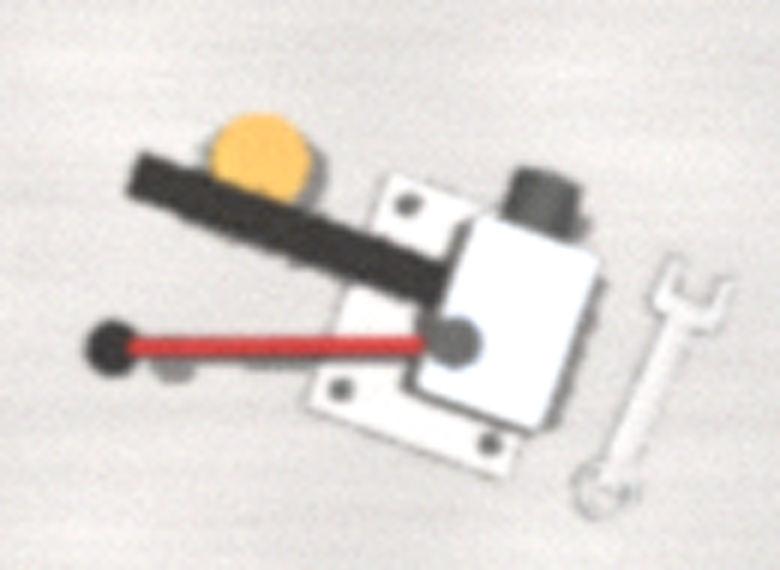

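View pics/sidez.png

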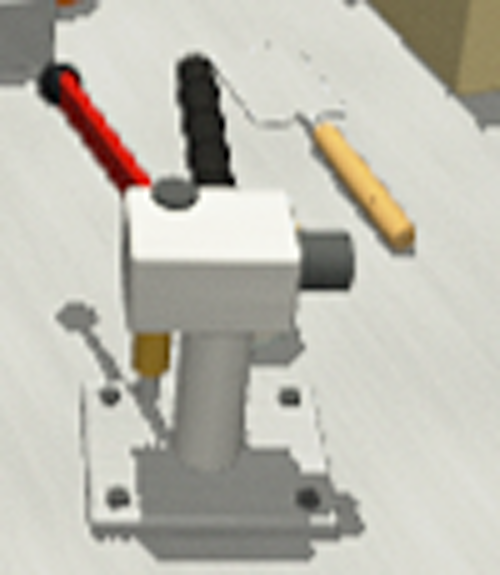

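View pics/sidez2.png

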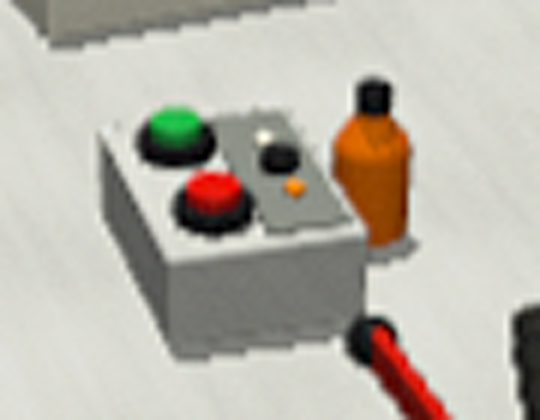

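Run:
```python
from h import *
p,K,R,t=cam("top")
f=lambda x,y:((x+.5)/6-.5+330,(y+.5)/6-.5+150)
g=lambda x,y,z:onz(K,R,t,f(x,y),z)
H=g(455,341,.168);B=g(111,347,.14);print("hinge",H,"ball",B,np.linalg.norm((B-H)[:2]))
# bar edges by dark mask
q=cv2.convertScaleAbs(p,alpha=2.2).max(2)
m=np.zeros((400,640),np.uint8); m[174:201,350:401]=(q[174:201,350:401]<110)
ys,xs=np.nonzero(m);print(len(xs));vx,vy,x0,y0=cv2.fitLine(np.float32(np.c_[xs,ys]),cv2.DIST_HUBER,0,.01,.01).ravel()
pr=(np.c_[xs,ys]-[x0,y0])@[vx,vy];a=onz(K,R,t,(x0+pr.min()*vx,y0+pr.min()*vy),.145);b=onz(K,R,t,(x0+pr.max()*vx,y0+pr.max()*vy),.145)
print("bar",a,b,"ang",np.degrees(np.arctan2(*(a-b)[1::-1])),"lev ang",np.degrees(np.arctan2(*(B-H)[1::-1])))
# head top corners
for c in[(483,213),(600,262),(540,428),(415,385)]: print("head",g(*c,.165))
for c in[(390,172),(305,404),(512,478)]: print("foot",g(*c,.012))
# triangulate buttons
s,Ks,Rs,ts=cam("side")
gs=lambda x,y:((x+.5)/6-.5+270,(y+.5)/6-.5+155)
def tri(u,us):
    P=K@np.c_[R,t];Q=Ks@np.c_[Rs,ts]
    X=cv2.triangulatePoints(P,Q,np.array(u,float).reshape(2,1),np.array(us,float).reshape(2,1)).ravel();return X[:3]/X[3]
print("green",tri((227.8,203.1),gs(177,120)));print("red",tri((255.6,204.5),gs(215,184)))
print("ball",tri(f(111,347),gs(371,340)))
for n,c in(("g",(.5913,.2585)),("b",B)):
    print(n,[proj(Ks,Rs,ts,[c[0],c[1],z]).round(1) for z in(.07,.08,.09,.14)], gs(177,120))
```

```text
hinge [ 0.59000967 -0.23683539  0.168     ] ball [ 0.58465563 -0.08580585  0.14      ] 0.15112441034219581
384
bar [ 0.66336394 -0.09538904  0.145     ] [ 0.61686905 -0.22935876  0.145     ] ang 70.86040196560376 lev ang 92.03030107825671
head [ 0.64777197 -0.2489936   0.165     ]
head [ 0.62722313 -0.30158346  0.165     ]
head [ 0.55244292 -0.27589493  0.165     ]
head [ 0.5700891  -0.21994653  0.165     ]
foot [ 0.68386601 -0.2334107   0.012     ]
foot [ 0.56491018 -0.19255622  0.012     ]
foot [ 0.53035794 -0.2977767   0.012     ]
green [0.59121891 0.25641167 0.07888662]
red [0.58936816 0.17624445 0.07960069]
ball [ 0.5844716  -0.0857778   0.13918402]
g [array([298.9, 176.5]), array([298.8, 174. ]), array([298.8, 171.5]), array([298.8, 158.9])] (299.0833333333333, 174.58333333333334)
b [array([330.7, 230.9]), array([330.8, 228.1]), array([330.9, 225.4]), array([331.6, 211. ])] (299.0833333333333, 174.58333333333334)
```

Emit:
{"method": "send_rows", "body": {"moves": [0,0,-4,2.3,-3.85,0,-1,0,0,-4,2.3,-3.85,0,-1,0,0,-4,2.3,-3.85,0,-1,0,0,-4,2.3,-3.85,0,-1,0,0,-4,2.3,-3.85,0,-1,0,0,-4,2.3,-3.85,0,-1,0,0,-4,2.3,-3.85,0,-1,0,0,-4,2.3,-3.85,0,-1,0,0,-4,2.3,-3.85,0,-1,0,0,-4,2.3,-3.85,0,-1,0,0,-3,0.9,-3.7,0,-1,0,0,-3,0.9,-3.7,0,-1,0,0,-3,0.9,-3.7,0,-1,0,0,-3,0.9,-3.7,0,-1,0,0,-3,0.9,-3.7,0,-1,0,0,-3,0.9,-3.7,0,-1,0,0,-3,0.9,-3.7,0,-1,0,0,-3,0.9,-3.7,0,-1,0,0,-3,0.9,-3.7,0,-1,0,0,0,0,0,0,-1]}}

```text
time_s: 2.3
position: [0.5319, -0.1377, 0.2228]
tcp_rot: [[-0.038, 0.999, 0.003], [0.999, 0.038, -0.003], [-0.003, 0.003, -1.0]]
force: [-0.2, 0.5, 0.0]
opening: 0.006
```

Run:
```python
from h import *
for n in("side","top"):
    p,K,R,t=cam(n); save(p if n=="side" else cv2.convertScaleAbs(p,alpha=2),f"pics/{n}2.png",1.25)
s=read_state();print(s["time_s"],s["position"],s["tcp_rot"].round(3),s["force"],s["opening"],s["joint_positions"])
```

```text
2.4 [ 0.52967301 -0.13326591  0.22231113] [[-0.042  0.999 -0.001]
 [ 0.999  0.042  0.001]
 [ 0.001 -0.    -1.   ]] [0.55793587 1.05642891 0.14200155] 0.006604825045107296 [-2.58607690e+01  2.41888227e+01  9.34524190e+01  2.44685578e-02
  6.24022801e+01 -2.82726914e+01]
```

View pics/side2.png

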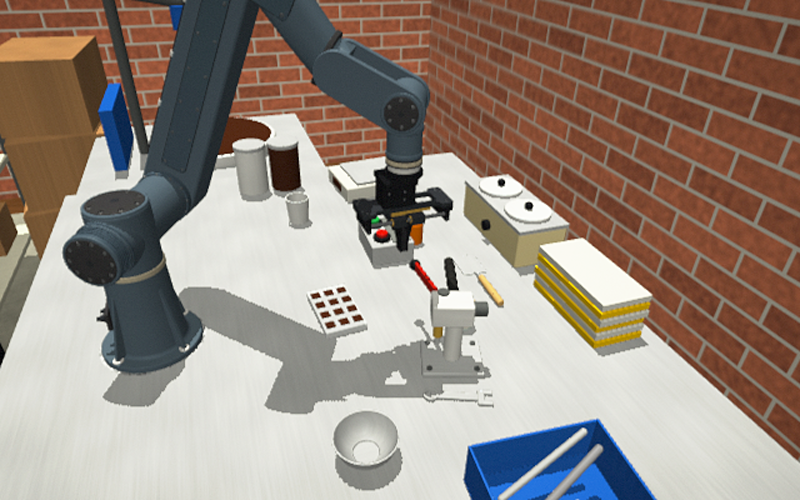

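View pics/top2.png

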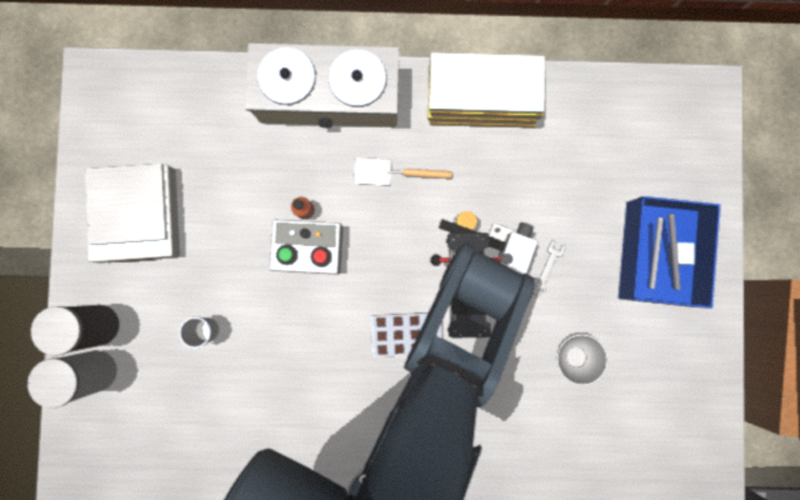

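Side view: the closed gripper is above and on the robot's side of the red lever, which is at about (423,275). The box, bottle and mould are undisturbed. I'll lower it now.

Emit:
{"method": "send_rows", "body": {"moves": [0,0,0,0,0,-2.5,-1,0,0,0,0,0,-2.5,-1,0,0,0,0,0,-2.5,-1,0,0,0,0,0,-2.5,-1,0,0,0,0,0,0,-1,0,0,0,0.8,0,0,-1,0,0,0,0.8,0,0,-1,0,0,0,0.8,0,0,-1,0,0,0,0,0,0,-1]}}

```text
time_s: 3.3
position: [0.5564, -0.1331, 0.1239]
tcp_rot: [[-0.044, 0.999, 0.004], [0.999, 0.044, -0.002], [-0.002, 0.004, -1.0]]
force: [-0.2, 0.3, 1.0]
opening: 0.008
```

Run:
```python
from h import *
p,K,R,t=cam("side"); cv2.imwrite("pics/s3.png",cv2.resize(p[150:300,280:430,::-1],None,fx=4,fy=4,interpolation=cv2.INTER_CUBIC))
s=read_state();print(s["time_s"],s["position"],s["force"])
```

```text
3.35 [ 0.55522877 -0.1328301   0.12349848] [-0.39768985 -0.09397089  0.59775398]
```

View pics/s3.png

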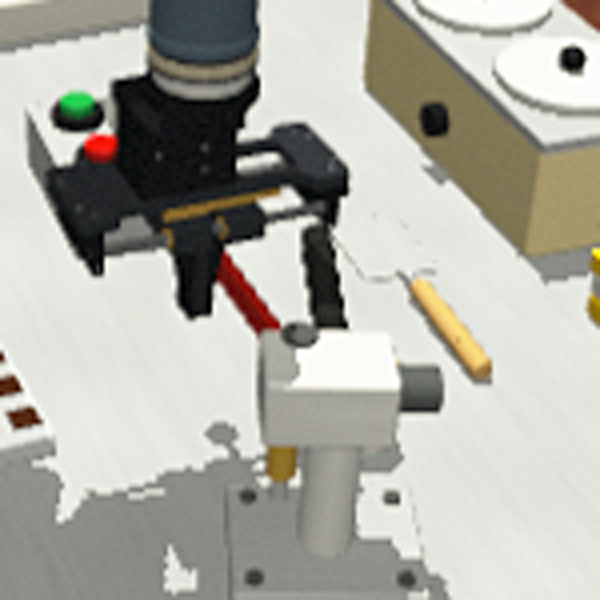

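Run:
```python
from h import *
p,K,R,t=cam("side"); P=np.array([.555,-.133,0]);
for d in(-.095,.095):
  for e in(-.0375,.0375):
    for z in (.155,.175,.193,.21): print(d,e,z,(proj(K,R,t,P+[d,e,z])-[280,150])*4)
print((proj(K,R,t,P+[0,0,.123])-[280,150])*4)
```

```text
-0.095 -0.0375 0.155 [ 72.88887671 324.3113904 ]
-0.095 -0.0375 0.175 [ 72.78290562 299.06097595]
-0.095 -0.0375 0.193 [ 72.68578856 275.9202688 ]
-0.095 -0.0375 0.21 [ 72.59251018 253.69422853]
-0.095 0.0375 0.155 [ 41.16847434 262.67347559]
-0.095 0.0375 0.175 [ 40.78067399 238.14291223]
-0.095 0.0375 0.193 [ 40.42560038 215.68250003]
-0.095 0.0375 0.21 [ 40.0848542  194.12837912]
0.095 -0.0375 0.155 [340.53921062 275.3170429 ]
0.095 -0.0375 0.175 [342.87021813 250.81323965]
0.095 -0.0375 0.193 [345.0046421  228.37594387]
0.095 -0.0375 0.21 [347.05305925 206.84276122]
0.095 0.0375 0.155 [297.40507517 218.7719193 ]
0.095 0.0375 0.175 [299.25042118 194.96358313]
0.095 0.0375 0.193 [300.93873318 173.18127257]
0.095 0.0375 0.21 [302.55774998 152.29299671]
[189.07670057 307.30795562]
```

Emit:
{"method": "send_rows", "body": {"moves": [0,0,0,0.3,0,0,-1,0,0,0,0.3,0,0,-1,0,0,0,0.2,0,0,-1,0,0,0,0.2,0,0,-1,0,0,0,0.2,0,0,-1,0,0,0,0,0,0,-1]}}

```text
time_s: 4.0
position: [0.5661, -0.1327, 0.1225]
tcp_rot: [[-0.044, 0.999, 0.0], [0.999, 0.044, -0.0], [-0.0, 0.0, -1.0]]
force: [-0.6, -0.2, 0.9]
opening: -0.001
```

Run:
```python
from h import *
s=read_state();print(s["time_s"],s["position"],s["force"])
```

```text
4.0 [ 0.56614491 -0.13267901  0.122506  ] [-0.58849465 -0.18219921  0.87622705]
```

Emit:
{"method": "send_rows", "body": {"moves": [0,0,0,0.2,0,0,-1,0,0,0,0.2,0,0,-1,0,0,0,0,0,0,-1]}}

```text
time_s: 4.3
position: [0.5697, -0.1325, 0.1224]
tcp_rot: [[-0.044, 0.999, -0.001], [0.999, 0.044, 0.0], [0.0, -0.001, -1.0]]
force: [-1.2, -0.4, 0.7]
opening: 0.005
```

Emit:
{"method": "send_rows", "body": {"moves": [0,0,0,0.2,0,0,-1,0,0,0,0,0,0,-1]}}

```text
time_s: 4.5
position: [0.5708, -0.1324, 0.1224]
tcp_rot: [[-0.044, 0.999, -0.003], [0.999, 0.044, 0.0], [0.001, -0.003, -1.0]]
force: [-4.0, 0.1, 1.7]
opening: 0.011
```

Run:
```python
from h import *
p,K,R,t=cam("side"); cv2.imwrite("pics/s4.png",cv2.resize(p[190:260,310:390,::-1],None,fx=8,fy=8,interpolation=cv2.INTER_CUBIC))
p,K,R,t=cam("top"); cv2.imwrite("pics/t4.png",cv2.resize(cv2.convertScaleAbs(p,alpha=2)[150:245,330:460,::-1],None,fx=6,fy=6,interpolation=cv2.INTER_CUBIC))
s=read_state();print(s["time_s"],s["position"],s["force"])
```

```text
4.6 [ 0.57081578 -0.13242202  0.12240629] [-4.92655296  0.85603182  2.13557797]
```

View pics/s4.png

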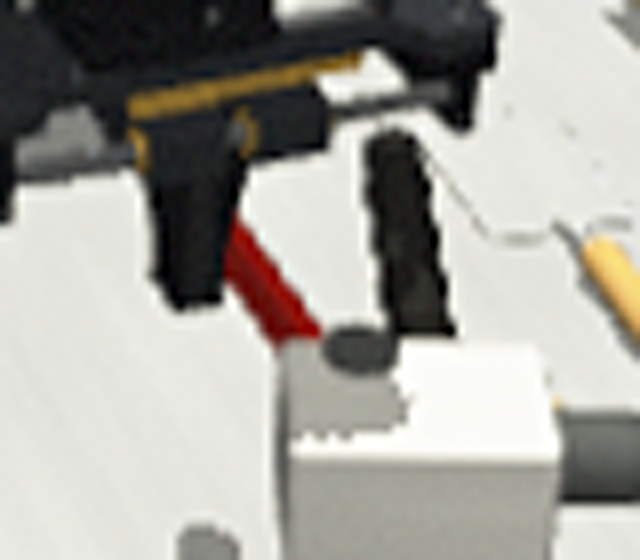

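View pics/t4.png

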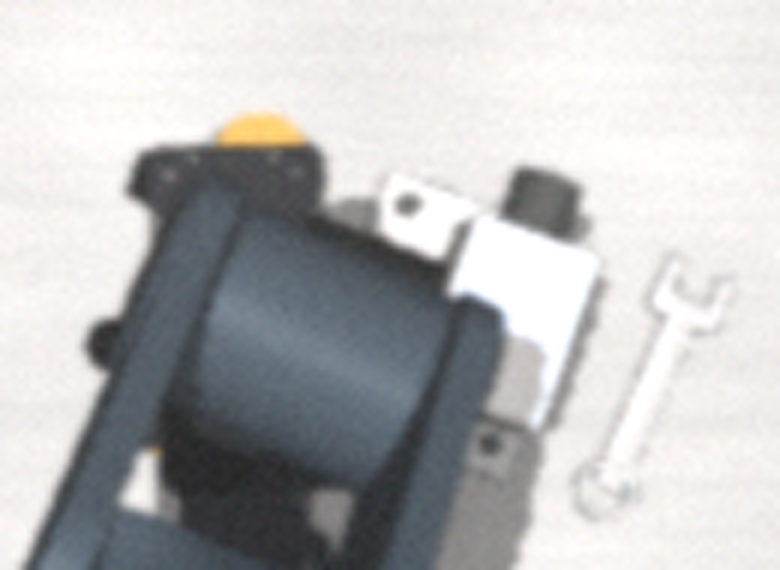

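The finger reached the lever at TCP x≈0.571, with the force rising to 4-5 N. Next I'll push it along the hinge arc while turning the tool with the blade.

Emit:
{"method": "send_rows", "body": {"moves": [0,0,-1.7,0.31,0.05,0,-1,0,0,-1.7,0.31,0.04,0,-1,0,0,-1.7,0.31,0.03,0,-1,0,0,-1.7,0.31,0.02,0,-1,0,0,-1.7,0.31,0.02,0,-1,0,0,0,0,0,0,-1]}}

```text
time_s: 5.2
position: [0.5859, -0.1308, 0.1224]
tcp_rot: [[0.105, 0.994, -0.003], [0.995, -0.105, 0.001], [0.0, -0.003, -1.0]]
force: [-6.9, -1.7, 4.9]
opening: 0.005
```

Emit:
{"method": "send_rows", "body": {"moves": [0,0,-1.7,0.31,0,0,-1,0,0,-1.7,0.31,0,0,-1,0,0,-1.7,0.31,-0.01,0,-1,0,0,-1.7,0.31,-0.02,0,-1,0,0,0,0,0,0,-1]}}

```text
time_s: 5.7
position: [0.5975, -0.131, 0.1224]
tcp_rot: [[0.222, 0.975, -0.005], [0.975, -0.222, 0.001], [-0.0, -0.005, -1.0]]
force: [-7.6, -0.7, 4.7]
opening: 0.01
```

Run:
```python
from h import *
p,K,R,t=cam("side"); cv2.imwrite("pics/s5.png",cv2.resize(p[190:260,310:390,::-1],None,fx=8,fy=8,interpolation=cv2.INTER_CUBIC))
s=read_state();print(s["time_s"],s["position"],s["force"],np.degrees(np.arctan2(*s["tcp_rot"][1::-1,1])))
```

```text
5.75 [ 0.59734873 -0.13095202  0.12237649] [-6.92442795 -0.64780414  4.79261864] -12.782195528691899
```

View pics/s5.png

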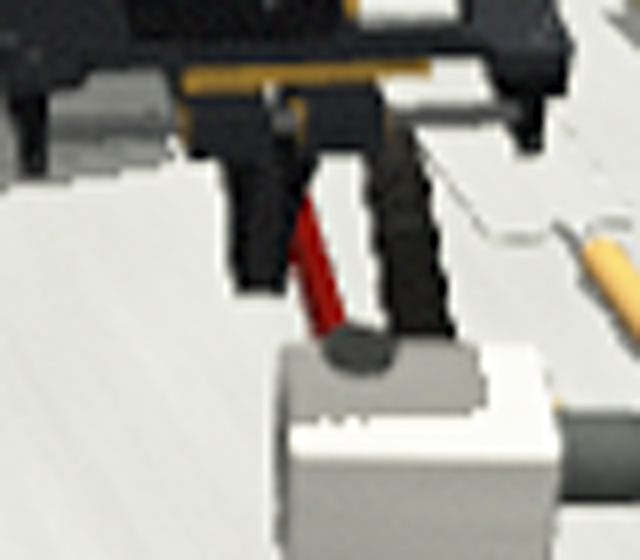

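The finger is on the blade with a clear gap to the bar. About 10 mm of travel is left.

Emit:
{"method": "send_rows", "body": {"moves": [0,0,-1.2,0.22,-0.02,0,-1,0,0,-1.2,0.22,-0.02,0,-1,0,0,-1.2,0.22,-0.03,0,-1,0,0,0,0,0,0,-1]}}

```text
time_s: 6.15
position: [0.6035, -0.1315, 0.1224]
tcp_rot: [[0.282, 0.959, -0.006], [0.959, -0.282, 0.001], [-0.001, -0.006, -1.0]]
force: [-9.1, -0.7, 5.2]
opening: 0.005
```

Emit:
{"method": "send_rows", "body": {"moves": [0,0,-0.6,0.1,-0.01,0,-1,0,0,-0.6,0.1,-0.01,0,-1,0,0,0,0,0,0,-1]}}

```text
time_s: 6.45
position: [0.6052, -0.1317, 0.1224]
tcp_rot: [[0.302, 0.953, -0.007], [0.953, -0.302, 0.001], [-0.001, -0.007, -1.0]]
force: [-8.9, -0.3, 4.6]
opening: 0.006
```

Emit:
{"method": "send_rows", "body": {"moves": [0,0,-0.5,0.1,-0.02,0,-1,0,0,-0.5,0.1,-0.02,0,-1,0,0,0,0,0,0,-1]}}

```text
time_s: 6.75
position: [0.6071, -0.1321, 0.1224]
tcp_rot: [[0.319, 0.948, -0.007], [0.948, -0.319, 0.001], [-0.001, -0.007, -1.0]]
force: [-8.4, -0.6, 5.9]
opening: -0.0
```

Emit:
{"method": "send_rows", "body": {"moves": [0,0,0,0.1,-0.02,0,-1,0,0,0,0,0,0,-1]}}

```text
time_s: 6.95
position: [0.6076, -0.1322, 0.1224]
tcp_rot: [[0.318, 0.948, -0.008], [0.948, -0.318, 0.001], [-0.001, -0.008, -1.0]]
force: [-9.3, -0.6, 6.0]
opening: 0.007
```

Emit:
{"method": "send_rows", "body": {"moves": [0,0,0,0.1,-0.02,0,-1,0,0,0,0,0,0,-1]}}

```text
time_s: 7.15
position: [0.6077, -0.1322, 0.1223]
tcp_rot: [[0.318, 0.948, -0.01], [0.948, -0.318, 0.002], [-0.001, -0.01, -1.0]]
force: [-11.2, -0.6, 8.1]
opening: 0.002
```

Emit:
{"method": "send_rows", "body": {"moves": [0,0,0,0.1,-0.02,0,-1,0,0,0,0,0,0,-1]}}

```text
time_s: 7.35
position: [0.6077, -0.1322, 0.1224]
tcp_rot: [[0.318, 0.948, -0.012], [0.948, -0.318, 0.002], [-0.002, -0.013, -1.0]]
force: [-14.0, -0.1, 8.5]
opening: 0.007
```

Run:
```python
from h import *
p,K,R,t=cam("side"); cv2.imwrite("pics/s6.png",cv2.resize(p[190:260,310:390,::-1],None,fx=8,fy=8,interpolation=cv2.INTER_CUBIC))
p,K,R,t=cam("top"); cv2.imwrite("pics/t6.png",cv2.resize(cv2.convertScaleAbs(p,alpha=2)[150:245,330:460,::-1],None,fx=6,fy=6,interpolation=cv2.INTER_CUBIC))
s=read_state();print(s["time_s"],s["position"],s["force"])
```

```text
7.45 [ 0.6076918  -0.13223473  0.12235212] [-13.28593423  -0.92467394   8.92414099]
```

View pics/s6.png

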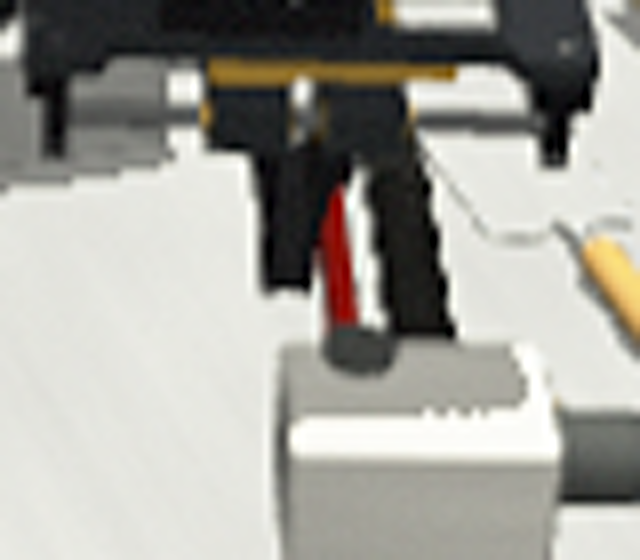

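View pics/t6.png

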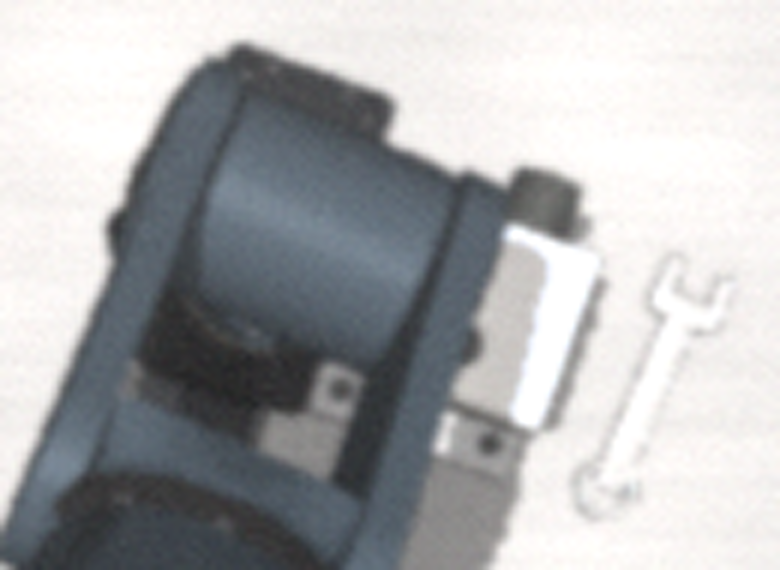

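The lever is at its stop. TCP x holds at 0.6077 after 37 mm of travel, the force is rising, and the blade lies parallel to the bar with a visible gap. I'll ease the push slightly and hold.

Emit:
{"method": "send_rows", "body": {"moves": [0,0,0,-0.08,0.02,0,-1,0,0,0,0,0,0,-1,0,0,0,0,0,0,-1,0,0,0,0,0,0,-1,0,0,0,0,0,0,-1,0,0,0,0,0,0,-1,0,0,0,0,0,0,-1]}}

```text
time_s: 8.15
position: [0.6077, -0.1322, 0.1224]
tcp_rot: [[0.318, 0.948, -0.011], [0.948, -0.318, 0.002], [-0.002, -0.011, -1.0]]
force: [-11.8, -1.0, 7.1]
opening: 0.003
```

Emit:
{"method": "send_rows", "body": {"moves": [0,0,0,0,0,0,-1,0,0,0,0,0,0,-1,0,0,0,0,0,0,-1,0,0,0,0,0,0,-1,0,0,0,0,0,0,-1,0,0,0,0,0,0,-1]}}

```text
time_s: 8.75
position: [0.6077, -0.1322, 0.1224]
tcp_rot: [[0.318, 0.948, -0.011], [0.948, -0.318, 0.002], [-0.002, -0.011, -1.0]]
force: [-12.1, -0.6, 8.2]
opening: 0.008
```

Held for over 1.3 s at about 12 N. I'll let the lever back out under control.

Emit:
{"method": "send_rows", "body": {"moves": [0,0,1,-0.3,0.05,0,-1,0,0,1.7,-0.3,0.04,0,-1,0,0,1.7,-0.3,0.03,0,-1,0,0,1.7,-0.3,0.02,0,-1,0,0,1.7,-0.3,0.01,0,-1,0,0,1.7,-0.3,0,0,-1,0,0,1.7,-0.3,0,0,-1,0,0,1.7,-0.3,-0.01,0,-1,0,0,1.7,-0.3,-0.02,0,-1,0,0,1.7,-0.3,-0.02,0,-1,0,0,1.7,-0.3,-0.03,0,-1,0,0,1.7,-0.3,-0.04,0,-1,0,0,1.2,-0.3,-0.04,0,-1,0,0,0,-0.5,0,0,-1,0,0,0,-1,0,0,-1,0,0,0,-1,0,0,-1,0,0,0,-1,0,0,-1,0,0,0,0,0,0,-1]}}

```text
time_s: 10.55
position: [0.5369, -0.1328, 0.1225]
tcp_rot: [[-0.039, 0.999, -0.001], [0.999, 0.039, 0.001], [0.001, -0.001, -1.0]]
force: [0.3, -0.7, 0.1]
opening: 0.007
```

Run:
```python
from h import *
p,K,R,t=cam("side"); cv2.imwrite("pics/s7.png",cv2.resize(p[190:260,310:390,::-1],None,fx=8,fy=8,interpolation=cv2.INTER_CUBIC))
s=read_state();print(s["time_s"],s["position"],s["force"])
```

```text
10.6 [ 0.53798762 -0.13318355  0.12268307] [0.30320241 0.3439166  0.13267939]
```

View pics/s7.png

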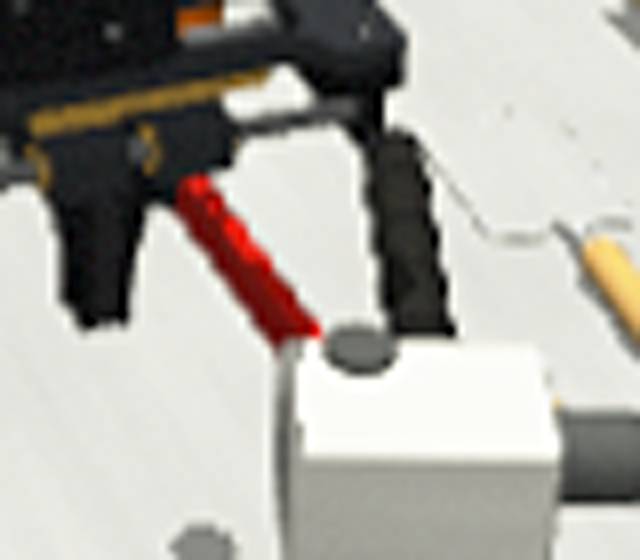

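The lever is back at its rest angle. I'll rise and move over to the green button.

Emit:
{"method": "send_rows", "body": {"moves": [0,0,0,0,0,2.5,-1,0,0,0,0,0,2.5,-1,0,0,0,0,0,2.5,-1,0,0,0,0,0,2.5,-1,0,0,0,0.53,3.9,0,-1,0,0,0,0.53,3.9,0,-1,0,0,0,0.53,3.9,0,-1,0,0,0,0.53,3.9,0,-1,0,0,0,0.53,3.9,0,-1,0,0,0,0.53,3.9,0,-1,0,0,0,0.53,3.9,0,-1,0,0,0,0.53,3.9,0,-1,0,0,0,0.53,3.9,0,-1,0,0,0,0.53,3.9,0,-1,0,0,0,0,0,0,-1,0,0,0,0,0,0,-1]}}

```text
time_s: 12.2
position: [0.5915, 0.2577, 0.2223]
tcp_rot: [[-0.042, 0.999, 0.0], [0.999, 0.042, -0.001], [-0.001, 0.0, -1.0]]
force: [1.2, -0.6, 0.3]
opening: 0.005
```

Run:
```python
from h import *
p,K,R,t=cam("side"); cv2.imwrite("pics/s8.png",cv2.resize(p[110:300,260:430,::-1],None,fx=3,fy=3,interpolation=cv2.INTER_CUBIC))
hsv=cv2.cvtColor(p,cv2.COLOR_RGB2HSV);h,s,v=cv2.split(hsv)
def seg(m):
    m=m.astype(np.uint8);N,L,S,C=cv2.connectedComponentsWithStats(m)
    return [(S[i],C[i].round(1)) for i in range(1,N) if S[i,4]>20]
print(seg((h>45)&(h<80)&(s>120)))
p,K,R,t=cam("top"); cv2.imwrite("pics/t8.png",cv2.resize(cv2.convertScaleAbs(p,alpha=2)[150:250,200:420,::-1],None,fx=3.5,fy=3.5,interpolation=cv2.INTER_CUBIC))
s=read_state();print(s["time_s"],s["position"],s["tcp_rot"].round(3),s["force"])
```

```text
[(array([295, 173,   9,   7,  47], dtype=int32), array([299., 176.]))]
12.3 [0.59147959 0.25601312 0.22236288] [[-0.04   0.999 -0.   ]
 [ 0.999  0.04  -0.001]
 [-0.001 -0.    -1.   ]] [ 0.20196589 -0.47163241  0.93219528]
```

View pics/s8.png

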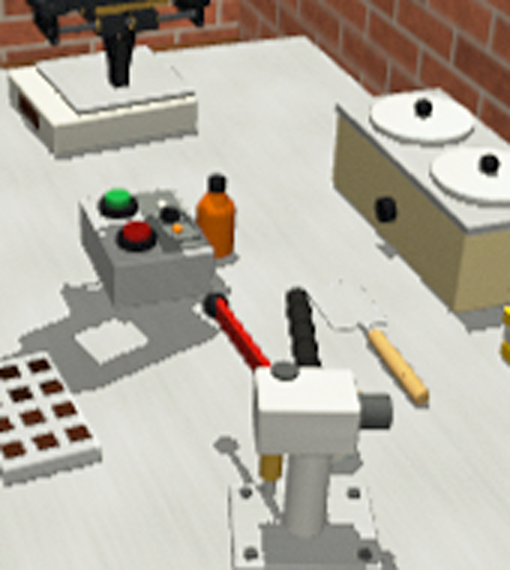

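View pics/t8.png

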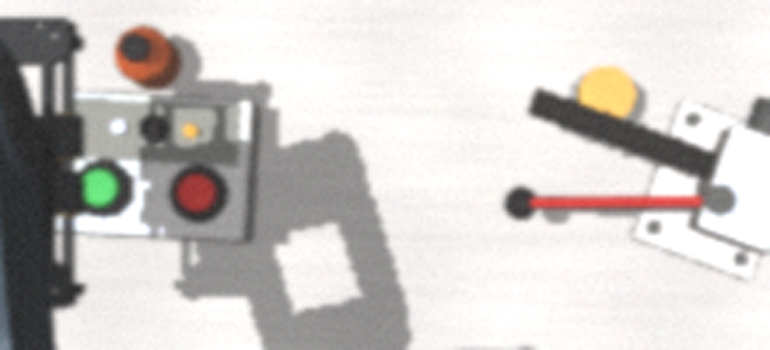

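The lever is at rest and the finger is over the green button, with nothing else moved. Descending.

Emit:
{"method": "send_rows", "body": {"moves": [0,0,0,0,0,-2.5,-1,0,0,0,0,0,-2.5,-1,0,0,0,0,0,-2.5,-1,0,0,0,0,0,-2.5,-1,0,0,0,0,0,-2,-1,0,0,0,0,0,-1,-1,0,0,0,0,0,0,-1]}}

```text
time_s: 13.0
position: [0.5908, 0.2554, 0.0912]
tcp_rot: [[-0.038, 0.999, -0.003], [0.999, 0.038, -0.001], [-0.001, -0.003, -1.0]]
force: [-0.0, 0.5, -0.9]
opening: 0.005
```

Run:
```python
from h import *
p,K,R,t=cam("side"); cv2.imwrite("pics/s9.png",cv2.resize(p[140:220,260:360,::-1],None,fx=6,fy=6,interpolation=cv2.INTER_CUBIC))
s=read_state();print(s["time_s"],s["position"],s["force"])
```

```text
13.05 [0.5916806  0.25591037 0.09245302] [-0.28997071  1.02471004 -0.25900759]
```

View pics/s9.png

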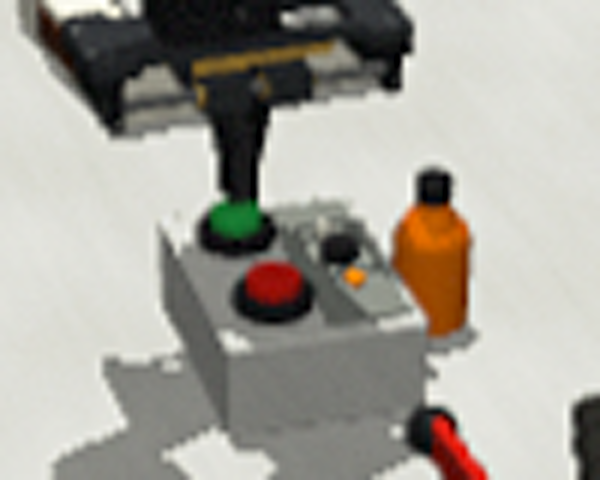

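The fingertip is just above the green button and centred on it. I'll press down in small steps.

Emit:
{"method": "send_rows", "body": {"moves": [0,0,0,0,0,-0.4,-1,0,0,0,0,0,-0.3,-1,0,0,0,0,0,-0.3,-1,0,0,0,0,0,-0.2,-1,0,0,0,0,0,0,-1]}}

```text
time_s: 13.55
position: [0.5919, 0.2571, 0.0809]
tcp_rot: [[-0.04, 0.999, 0.001], [0.999, 0.04, 0.0], [0.0, 0.001, -1.0]]
force: [0.2, 0.3, 1.0]
opening: 0.008
```

Emit:
{"method": "send_rows", "body": {"moves": [0,0,0,0,0,-0.2,-1,0,0,0,0,0,0,-1]}}

```text
time_s: 13.75
position: [0.5919, 0.257, 0.0789]
tcp_rot: [[-0.04, 0.999, 0.001], [0.999, 0.04, 0.0], [0.0, 0.001, -1.0]]
force: [-0.5, -0.0, 3.4]
opening: 0.011
```

Emit:
{"method": "send_rows", "body": {"moves": [0,0,0,0,0,-0.2,-1,0,0,0,0,0,0,-1]}}

```text
time_s: 13.95
position: [0.5919, 0.257, 0.0768]
tcp_rot: [[-0.04, 0.999, 0.001], [0.999, 0.04, 0.0], [0.0, 0.001, -1.0]]
force: [-0.4, -0.6, 3.9]
opening: 0.004
```

Emit:
{"method": "send_rows", "body": {"moves": [0,0,0,0,0,-0.2,-1,0,0,0,0,0,0,-1]}}

```text
time_s: 14.15
position: [0.592, 0.2571, 0.0763]
tcp_rot: [[-0.04, 0.999, 0.001], [0.999, 0.04, 0.0], [0.0, 0.001, -1.0]]
force: [-2.3, -0.8, 12.5]
opening: 0.003
```

Emit:
{"method": "send_rows", "body": {"moves": [0,0,0,0,0,-0.1,-1,0,0,0,0,0,0,-1]}}

```text
time_s: 14.35
position: [0.592, 0.2571, 0.0762]
tcp_rot: [[-0.04, 0.999, 0.001], [0.999, 0.04, 0.0], [0.0, 0.001, -1.0]]
force: [-3.4, -0.7, 16.2]
opening: 0.001
```

Emit:
{"method": "send_rows", "body": {"moves": [0,0,0,0,0,-0.1,-1,0,0,0,0,0,0,-1]}}

```text
time_s: 14.55
position: [0.592, 0.2571, 0.0762]
tcp_rot: [[-0.04, 0.999, 0.002], [0.999, 0.04, 0.0], [0.0, 0.002, -1.0]]
force: [-5.4, -1.1, 21.0]
opening: 0.008
```

The fingertip hit a hard stop at z=0.0762. I'll check that it's the button bottoming out and not the collar.

Run:
```python
from h import *
p,K,R,t=cam("side"); cv2.imwrite("pics/s10.png",cv2.resize(p[160:210,275:345,::-1],None,fx=9,fy=9,interpolation=cv2.INTER_CUBIC))
s=read_state();print(s["time_s"],s["position"],s["force"])
```

```text
14.6 [0.59199968 0.25710846 0.07614537] [-4.34683155 -1.97332223 20.62191553]
```

View pics/s10.png

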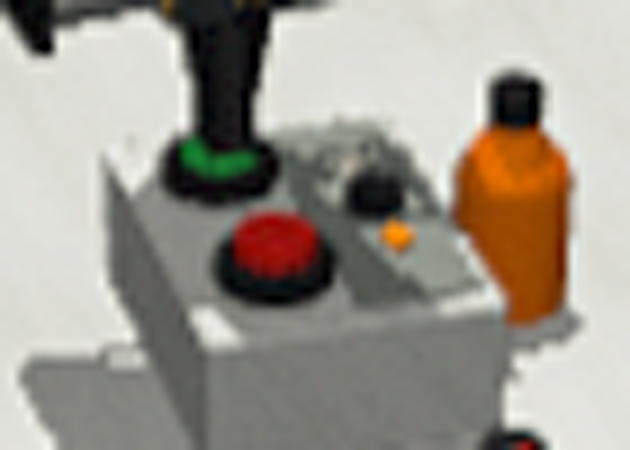

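The green button is sunk almost to its collar while the red one stands tall, and the fingertip rests only on the green. So the stop is the button's own end of travel. Releasing and lifting away.

Emit:
{"method": "send_rows", "body": {"moves": [0,0,0,0,0,0.4,-1,0,0,0,0,0,0.4,-1,0,0,0,0,0,0.6,-1,0,0,0,0,0,2,-1,0,0,0,0,0,2.5,-1,0,0,0,0,0,2.5,-1,0,0,0,0,0,2.5,-1,0,0,0,0,0,2.5,-1,0,0,0,0,0,2,-1,0,0,0,0,0,0,-1,0,0,0,0,0,0,-1,0,0,0,0,0,0,-1]}}

```text
time_s: 15.8
position: [0.5903, 0.2566, 0.2245]
tcp_rot: [[-0.04, 0.999, -0.004], [0.999, 0.04, -0.001], [-0.001, -0.004, -1.0]]
force: [-0.8, 0.6, -1.3]
opening: 0.008
```

Run:
```python
from h import *
p,K,R,t=cam("side"); save(p,"pics/s11.png",1.25)
hsv=cv2.cvtColor(p,cv2.COLOR_RGB2HSV);h,s,v=cv2.split(hsv);m=((h>45)&(h<80)&(s>120)).astype(np.uint8)
N,L,S,C=cv2.connectedComponentsWithStats(m);print([(S[i],C[i]) for i in range(1,N) if S[i,4]>20])
p,K,R,t=cam("top"); save(cv2.convertScaleAbs(p,alpha=2),"pics/t11.png",1.25)
s=read_state();print(s["time_s"],s["position"],s["force"])
```

```text
[(array([295, 173,   9,   7,  47], dtype=int32), array([299., 176.]))]
15.9 [0.59053485 0.25663084 0.22462913] [-0.43833009 -0.29826703  1.01064703]
```

View pics/s11.png

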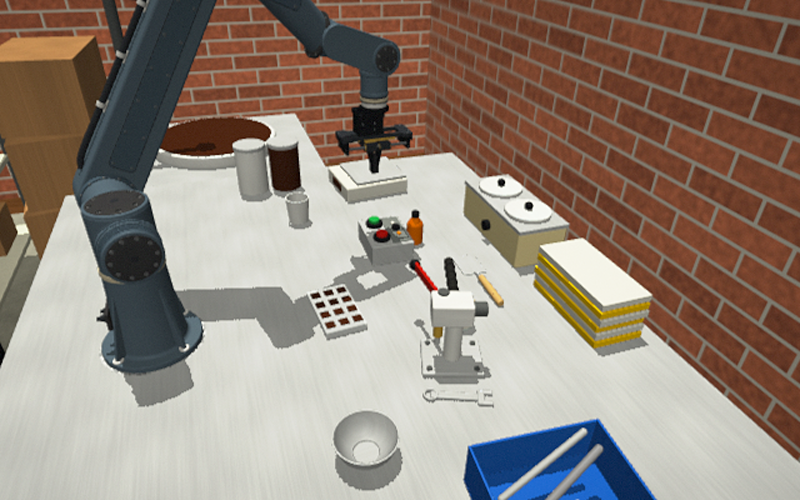

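View pics/t11.png

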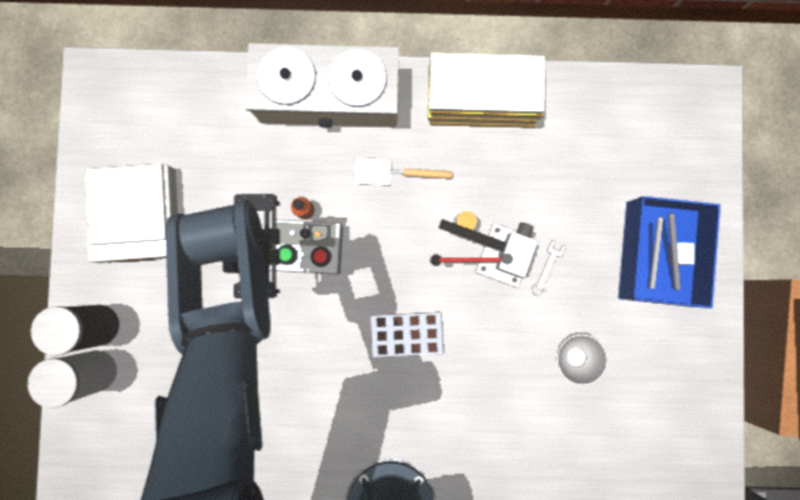

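The pictures show the green button back up, with the same mask at pixel (299,176) as before the press. The lever is at rest, its ball still at (435,260) in the top view, and no loose object has moved. The arm is clear of everything.

```bash
python3 -c "
from rig import hand_in; print(hand_in())"
```

```text
the job is handed in; nothing more can be done
None
```

The check is done and handed in at about 16 s of the 48 s allowed.

- **Lever:** I pushed it with the back of the closed fingers along its hinge arc, 37 mm to the stop. The finger stopped moving while the force rose, and the blade lay parallel to the bar with a visible gap. I held it there for over 1.3 s at about 12 N sideways, with a brief peak of 14 N. I then let it out under control, and the pictures showed it back at its rest angle before I moved to the button.
- **Green button:** With the lever out, I pressed it to its hard stop and let it go. The force reached about 21 N, more than the 5 N it needs, because I stepped on a little to be sure it was fully down.
- **Last checks:** The green button is back up, with the same image mask as before the press. The lever is at rest, the red button and grip bar were not touched, and no loose object appears to have moved. The arm is clear, about 14 cm above the box.
- **Disagreements:** The finger met the lever 3–4 mm later than my image estimate. The force sensor also showed 5–9 N upward while pushing the lever, probably friction on the blade.

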